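Make up the evening-walk tray and the shoe-care tray

TASK

Make up the two trays on the hallway ledge. The blue tray gets the yellow torch in its dark-lined bay and the chrome bulldog clamp in its white-lined bay; the wooden tray gets a cedar block in its dark-lined bay and the red polish tin in its white-lined bay. Set each thing flat in the middle of its bay, torch and block lying lengthways; slide the block out from the bottom of the dispenser so that the rest drop down, and leave the green tin and the other cedar blocks alone.

Things in the scene. Friction and masses are not known exactly. Their poses are not given: they have to be found in the camera images.
- torch_center (a point): Yellow plastic torch lying flat, 120 mm long along its x (round lens head, 42 mm across, at +x), about 180 g. The barrel is flat-sided, 30 mm wide (y) and 34 mm high, and runs from x = -60 to +28 mm. This point lies on the barrel at mid-length, 17 mm above the torch's underside, close to the centre of mass: grasp here across y. z up.
- clamp_center (a point): Chrome bulldog clamp (rigid, spring closed) lying on one jaw, 50 mm wide along its y with flat ends to grasp by; about 60 mm along x (lips at +25 mm, two wire handles to -35 mm), body 23 mm and upper wire 34 mm high, about 70 g. This point lies mid-width in the body, 11 mm above the underside: grasp here across y. z up.
- block_center (a point): The bottom cedar block in the dispenser, the one to be taken: 100 mm (x) by 36 mm (y) by 12 mm thick, about 25 g. This point is its centre, 6 mm above its underside. At the start its -x end sticks out of the dispenser's front by 35 mm with nothing beside or below it down to the ledge: grasp it there across y, about 32 mm to -x from the centre. It slides out along its -x and is free of the dispenser after 70 mm.
- red_tin_center (a point): Round shoe-polish tin with a red lid, 62 mm across, 24 mm high, about 90 g. This point is its centre, 12 mm above the underside.
- green_tin_center (a point): Round shoe-polish tin with a green lid, same size as the red one; a bystander, not to be moved. This point is its centre, 12 mm above the underside.
- block_top_center (a point): Topmost of the three cedar blocks in the dispenser (same size); centre, 6 mm above its underside. It stays in the dispenser and comes down by 12 mm when the bottom block is out.
- blue_tray: Blue plastic tray, 152 (along its x) by 202 (along its y) by 16 mm high, fixed. Origin at the centre of its underside; z up. Floor 5 mm thick, walls and the middle divider (along x, at y = 0) 5 mm thick and 16 mm high. Two bays, each 142 mm long (x) by 93 mm wide (y): the dark-lined bay is centred at y = +49 mm, the white-lined bay at y = -49 mm.
- wood_tray: Brown wooden tray, 152 (along its x) by 202 (along its y) by 16 mm high, fixed. Origin at the centre of its underside; z up. Floor 5 mm thick, walls and the middle divider (along x, at y = 0) 5 mm thick and 16 mm high. Two bays, each 142 mm long (x) by 93 mm wide (y): the dark-lined bay is centred at y = -49 mm, the white-lined bay at y = +49 mm.
- dispenser: Fixed dispenser with white base and clear walls, 114 mm (x) by 48 mm (y), 53 mm high, open at the top; origin at the centre of its underside, its front faces its -x, z up. Three cedar blocks lie stacked in it on its base 14 mm above the ledge; clear side walls and a clear front bar hold the upper two back; the slot under the bar is 16 mm high (from 14 to 30 mm above the ledge).
Not all that is in view belongs to the job. What is shaped like the part that bears block_center but pink or turquoise is not meant. Of the things that look like the part that bears torch_center, take the one that is farthest from the robot's base at the start.

How it is judged:
By the outcome, as a careful person would: the job done as asked, in the order asked, and still so for the second after the job is handed in, with the robot touching nothing.
It also fails if it takes over 104 s, if anything falls off the work surface, if the arm or the gripper's body presses on something with over 40 N, if the wrist force passes 120 N, or if a joint passes its speed limit or range.

ROBOT

A 6-joint arm with a two-finger parallel gripper is mounted at the origin on the work surface. World frame = base frame: x ahead of the robot, y to its left, z up, the work surface at z = 0. Lengths are in mm, angles in rad, forces in N, time in s.
With the tool pointing down it reaches from about 250 to 775 mm from the base axis. Payload 4 kg.
Tool frame: the origin (TCP) lies on the centre line of the jaws, within the pads' length; the fingertips stand 11 mm ahead of it and the grasp point (between the pads) lies 8 mm behind it; z points along the fingers, y is the line along which they close (so a half turn about z gives the same grasp; the last joint's range is limited). The gripper opens to 94 mm and grips with 3 to 60 N. Pads are 16 mm wide; open, the fingers measure 119 mm over their backs; the gripper's body (75 mm by 177 mm) begins 78 mm behind the grasp point.
Start: joints at [1.154, 0.087, 1.371, -0, 1.684, -0.103], TCP at [169.782, 523.16, 180.606] pointing down, gripper open.
Joint ranges: [-3.1, 3.1], [-0.76, 2.03], [0.27, 2.55], [-1.08, 4.22], [0.17, 2.65], [-2.57, 2.57]. Speed limits (rad/s): [2.79, 2.79, 3.14, 3.14, 3.14, 3.14].

INTERFACE

Orientations are given as a unit quaternion [w, x, y, z].
In Python, from workcell import r, cams, ticket gives the robot as it stands.
- The arm moves only by the shell command python3 -m jog 'ROWS' [OPENING] [FORCE]. ROWS is JSON, a list of rows, each a list of 4 numbers: the shift along the tool's x, y, z in mm, then the turn about the tool's z in rad. A call has 1 to 12 rows; each row shifts and turns the commanded pose from where the row before left it, along the tool's axes as they then stand; what a row does not reach is not made up. A row lasts 1/12 s, in which the tool goes at most 41.7 mm and 7.16 degrees, less where a joint would pass 70% of its speed; a pose out of reach is approached as far as the arm can. A call with a gripper value outside its range is refused whole. OPENING is the opening, from 0 (shut) to 1 (fully open), set as the call begins (- or left out, the last holds). The fingers move at their own pace and stop on an object; FORCE is the grip in N (left out, the last holds). Time passes only in rows, so rows that do not move let the fingers close. It gives the time, the measured TCP pose, the force, the opening and the grip force at its end, in the units of the state.
- r.read_state(): the state, without advancing time (a new reading comes with each control period).
- cams.capture(name): name is "scene" or "top" or "wrist"; returns a dict with "image" (400x640x3 uint8, blue, green, red), "intrinsics" (3x3 intrinsics, pixels), "dist_coeffs" ([k1, k2, p1, p2, k3] as OpenCV has them; the pictures are not rectified), "origin" and "orientation" of the camera in the world; the wrist camera has in their place "tool_from_camera" (4x4, takes a point from camera to tool coordinates, whose origin is the TCP and whose axes are the flange's). Camera axes: x right, y down, z forward; pixel columns grow to the right and rows downward; lengths in mm; the calibration is good to about 2 mm. A picture is of the moment at which its call begins: read the wrist's pose just before it. There is no depth.
- ticket.close_job(): hands the job in; it is judged then, once.
The state is a dict: "t": time; "joint_positions": joint angles; "joint_velocities": joint speeds; "effort": joint torques, N m; "eef_pos": TCP position; "tcp_rot": TCP orientation; "force": force on the tool from outside, world axes, zero at the start; "ft_torque": the same for the moment, N m; "gripper_width": opening from 0.0 (shut) to 1.0 (fully open); "finger_force": force on a finger pad.
Only numpy, scipy, OpenCV 4.12 (cv2) and the standard library are available. Lean on these libraries where they do the work, as an engineer would, in place of code of your own. Each camera call takes 0.05 s, during which the arm holds its last target. There are 200 camera calls.

## Working session

There is one attempt and no reset: what is moved stays moved. The work goes in short steps, Python scripts to look and compute and a shell command to move; the robot and the scene stay as the last step left them, time stands still between calls to the robot, and variables do not carry over. Pictures are saved under pics/ and viewed, at most 14 in all, crops included, and the job is handed in when it is done.

```bash
mkdir -p pics; ls; python3 - <<'E'
from workcell import r,cams
import cv2
s=r.read_state(); print(s)
for n in("scene","top"):
    c=cams.capture(n); cv2.imwrite(f"pics/{n}0.png",c["image"]); print(n,c["intrinsics"],c["dist_coeffs"],c["origin"],c["orientation"])
E
```

```text
pics
{'t': 0.0, 'joint_positions': array([ 1.15386507e+00,  8.79160366e-02,  1.37223421e+00,  1.80285516e-06,
        1.68358351e+00, -1.03085403e-01]), 'joint_velocities': array([ 0.00127184,  0.00107628, -0.00039547, -0.00016133,  0.00066138,
       -0.00127422]), 'effort': array([ 2.02147753e-04, -3.40185750e+01, -3.02427793e+01,  7.17774499e-02,
        3.30731249e-02, -1.92800239e-04]), 'eef_pos': array([169.54959346, 522.58936834, 179.43569473]), 'tcp_rot': array([-2.76091670e-04,  1.56279497e-01,  9.87712292e-01, -1.03433533e-03]), 'force': array([-0.41375565, -0.26960775,  0.48342913]), 'ft_torque': array([-0.00128752, -0.05633197, -0.0039323 ]), 'finger_force': 0.0, 'gripper_width': 0.9961456663084252}
scene [[509.56765974   0.         319.90637224]
 [  0.         509.56765974 201.51048089]
 [  0.           0.           1.        ]] [-0.01210769  0.          0.          0.          0.        ] [1204.43037086  520.47941667 1370.53892969] [-0.13332258  0.40048547  0.86634966 -0.26697331]
top [[439.92052899   0.         323.28403466]
 [  0.         439.92052899 205.54090939]
 [  0.           0.           1.        ]] [-0.03677913  0.          0.          0.          0.        ] [ 277.49466211   -9.92797077 1203.91750269] [-0.07113986  0.71852443 -0.68802944  0.07264465]
```

View pics/top0.png

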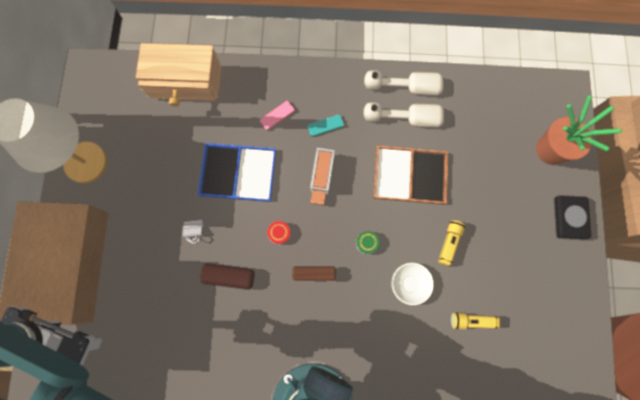

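View pics/scene0.png

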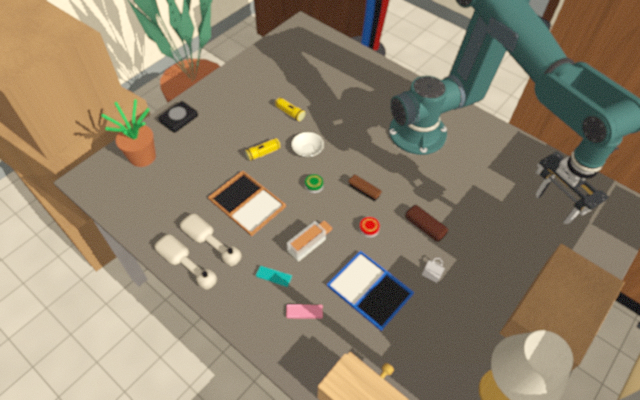

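Top view: torches at (451,243) and (476,321); clamp (194,231); red tin (280,233), green tin (368,243); dispenser (322,172) with block end at (318,197); blue tray (238,172), wood tray (411,175); pink/turquoise blocks (278,115), (326,125) and brown things (227,276), (313,273) are decoys. The scene view agrees. I'll check the choices in an enlarged crop and compute positions.

```bash
cat > h.py <<'E'
import numpy as np, cv2
from scipy.spatial.transform import Rotation as R
from workcell import r,cams
def rot(q): return R.from_quat([q[1],q[2],q[3],q[0]]).as_matrix()
def cam(n):
    s=r.read_state(); c=cams.capture(n)
    if n=="wrist":
        T=np.eye(4);T[:3,:3]=rot(s["tcp_rot"]);T[:3,3]=s["eef_pos"];M=T@c["tool_from_camera"];c["Rm"],c["o"]=M[:3,:3],M[:3,3]
    else: c["Rm"],c["o"]=rot(c["orientation"]),np.array(c["origin"])
    return c
def w(c,px,z):
    u=cv2.undistortPoints(np.array([[px]],float),c["intrinsics"],np.array(c["dist_coeffs"]))[0,0]
    d=c["Rm"]@np.array([u[0],u[1],1]); return (c["o"]+d*(z-c["o"][2])/d[2])
def proj(c,P):
    return cv2.projectPoints(np.array(P,float).reshape(-1,1,3),cv2.Rodrigues(c["Rm"].T)[0],-c["Rm"].T@c["o"],c["intrinsics"],np.array(c["dist_coeffs"]))[0][:,0]
def yaw():
    m=rot(r.read_state()["tcp_rot"]); return np.arctan2(m[1,0],m[0,0])   # heading of tool x
def togo(P,ax=None):
    "tool-frame shift to world point P (x,y,z for TCP); ax = wanted heading (rad) of tool y line"
    s=r.read_state(); m=rot(s["tcp_rot"]); d=m.T@(np.array(P)-s["eef_pos"]); t=None
    if ax is not None:
        a=np.arctan2(m[1,1],m[0,1]); t=-((ax-a+np.pi/2)%np.pi-np.pi/2)  # tool z is down
    return d.round(1),t,s["joint_positions"].round(2)
E
python3 - <<'E'
from h import *
c=cam("top"); im=c["image"]
a=cv2.resize(im[90:350,180:510],None,fx=2.4,fy=2.3,interpolation=cv2.INTER_CUBIC); cv2.imwrite("pics/tc.png",a)
for n,p,z in[("torchA",(451,243),17),("torchB",(476,321),17),("clamp",(194,231),11),("red",(280,233),24),("green",(368,242),24),("blockend",(318,197),20)]: print(n,w(c,p,z).round())
for k,v in dict(blue=[(205,144),(276,149),(272,201),(199,196)],wood=[(377,146),(449,149),(447,203),(374,200)]).items():
    print(k,[w(c,p,16)[:2].round().tolist() for p in v])
E
```

```text
torchA [ 434. -359.   17.]
torchB [ 230. -423.   17.]
clamp [437. 344.  11.]
red [440. 106.  24.]
green [ 426. -132.   24.]
blockend [545.   8.  20.]
blue [[687.0, 337.0], [680.0, 134.0], [529.0, 135.0], [535.0, 338.0]]
wood [[702.0, -152.0], [703.0, -358.0], [545.0, -350.0], [545.0, -147.0]]
```

View pics/tc.png

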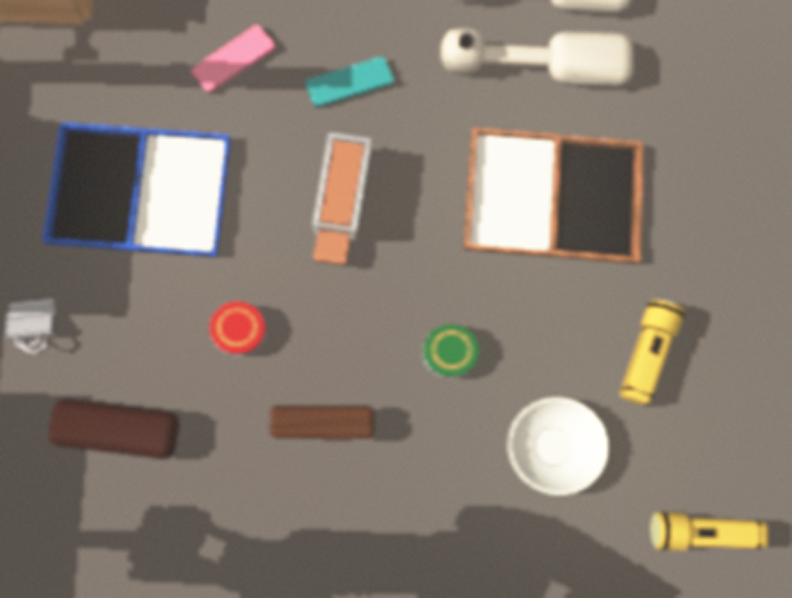

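Torch A (434,-359; 563 mm out) is farther than B (230,-423; 481 mm), so A it is: crop (652,350). Blocks in the dispenser are orange at crop (340,190). Moving to the torch.

```bash
python3 -m jog '[[-31.5,-26.8,0,0],[-31.5,-26.8,0,0],[-31.5,-26.8,0,0],[-31.5,-26.8,0,0],[-31.5,-26.8,0,0],[-31.5,-26.8,0,0],[-31.5,-26.8,0,0],[-31.5,-26.8,0,0],[-31.5,-26.8,0,0],[-31.5,-26.8,0,0],[-31.5,-26.8,0,0],[-31.5,-26.8,0,0]]' 1
python3 -m jog '[[-13,-39,0,0],[-13,-39,0,0],[-13,-39,0,0],[-13,-39,0,0],[-13,-39,0,0],[-13,-39,0,0],[-13,-39,0,0],[-13,-39,0,0],[-13,-39,0,0],[-13,-39,0,0],[-13,-39,0,0],[0,0,0,0]]'
python3 - <<'E'
from h import *
c=cam("wrist"); cv2.imwrite("pics/w1.png",c["image"]); print(c["tool_from_camera"].round(3),c["intrinsics"]); t=cam("top")
h,tl=w(t,(456.2,225.7),20),w(t,(445.4,259.6),17); print(h,tl,r.read_state()["joint_positions"]); print(proj(c,[h,tl]))
E
```

```text
t: 1.15
eef_pos: [430.5, 98.6, 180.5]
tcp_rot: [0.0, 0.156, 0.988, 0.0]
force: [0.7, 0.0, 0.4]
gripper_width: 0.999
finger_force: 0.0
t: 2.15
eef_pos: [432.0, -358.0, 178.2]
tcp_rot: [-0.001, 0.16, 0.987, -0.001]
force: [0.2, 0.1, -0.4]
gripper_width: 0.999
finger_force: 0.0
[[-1.00000e-03 -9.64000e-01 -2.67000e-01  7.81660e+01]
 [ 1.00000e+00 -1.00000e-03  1.00000e-03  3.15000e-01]
 [-1.00000e-03 -2.67000e-01  9.64000e-01 -2.04945e+02]
 [ 0.00000e+00  0.00000e+00  0.00000e+00  1.00000e+00]] [[296.20585288   0.         316.11966902]
 [  0.         296.20585288 204.00241178]
 [  0.           0.           1.        ]]
[ 481.76631234 -373.04840967   20.        ] [ 388.23970876 -343.02298079   17.        ] [-7.85249988e-01  1.08390317e-01  1.35051134e+00  4.99990959e-04
  1.68552569e+00 -2.03946570e+00]
[[317.02420435 226.18389922]
 [316.23246176 149.36309484]]
```

View pics/w1.png

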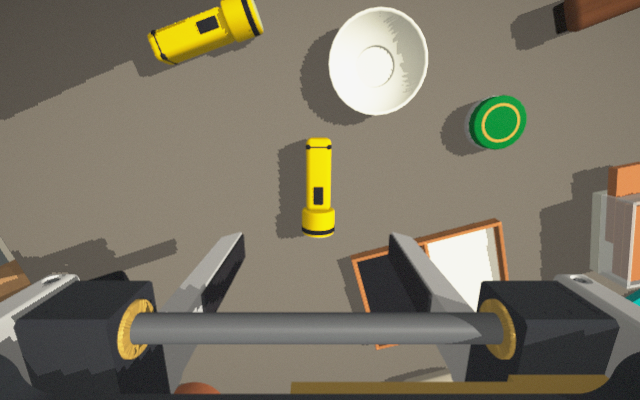

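The wrist view shows the torch almost aligned with the tool: tail (319,139), head collar start (318,208), head end (318,237).

```bash
python3 - <<'E'
from h import *
c=cam("wrist")
a,b=w(c,(319,147),34),w(c,(318,208),34); e=w(c,(318,237),21)
print(a,b,np.linalg.norm(a-b),e,np.linalg.norm((a-e)[:2]))
for f in(a,):
  u=(b-a)/np.linalg.norm(b-a); P=a+60*u; print(P,np.arctan2(u[1],u[0]))
  print(togo([P[0],P[1],25-8+0],np.arctan2(u[1],u[0])+np.pi/2))
E
```

```text
[ 386.38421474 -332.8912363    34.        ] [ 456.33318523 -356.94688248   34.        ] 73.96980861135935 [ 497.59169124 -370.29557076   21.        ] 117.32939557314768
[ 443.12274507 -352.40377524   34.        ] -0.3312327148429409
(array([ -9.9,   1.8, 162.7]), np.float64(0.016524380680600137), array([-0.78,  0.11,  1.35,  0.  ,  1.69, -2.04]))
```

```bash
python3 -m jog '[[-5,1,20,0.016],[-5,1,30,0],[0,0,30,0],[0,0,30,0],[0,0,25,0],[0,0,15,0],[0,0,10,0],[0,0,0,0]]'
python3 -m jog '[[0,0,3,0],[0,0,0,0]]'
python3 -m jog '[[0,0,0,0],[0,0,0,0],[0,0,0,0],[0,0,0,0],[0,0,0,0],[0,0,0,0]]' 0.2 20
```

```text
t: 2.97
eef_pos: [442.9, -350.1, 18.3]
tcp_rot: [-0.002, 0.163, 0.987, 0.001]
force: [0.3, 0.2, 0.3]
gripper_width: 0.999
finger_force: 0.0
t: 3.13
eef_pos: [444.7, -352.9, 18.9]
tcp_rot: [0.001, 0.164, 0.987, -0.001]
force: [0.7, -1.0, 0.7]
gripper_width: 1.003
finger_force: 0.0
t: 3.63
eef_pos: [443.8, -353.0, 17.7]
tcp_rot: [0.0, 0.164, 0.986, -0.0]
force: [-0.4, 0.1, 0.3]
gripper_width: 0.612
finger_force: 0.0
```

```bash
python3 -m jog '[[0,0,2,0],[0,0,1,0],[0,0,0,0],[0,0,0,0],[0,0,0,0],[0,0,0,0],[0,0,0,0],[0,0,0,0]]' 0.2 20
python3 - <<'E'
from h import *
c=cam("top")
cs=dict(blue=[(205,144),(276,149),(272,201),(199,196)],wood=[(377,146),(449,149),(447,203),(374,200)])
im=c["image"]; cv2.imwrite("pics/trays.png",np.vstack([cv2.resize(im[134:210,190:290],(780,299),interpolation=cv2.INTER_CUBIC)[:, :],cv2.resize(im[134:210,365:465],(780,299),interpolation=cv2.INTER_CUBIC)]))
E
```

```text
t: 4.3
eef_pos: [443.8, -352.9, 14.6]
tcp_rot: [0.0, 0.164, 0.986, 0.0]
force: [1.0, -0.2, 0.2]
gripper_width: 0.196
finger_force: 0.0
```

View pics/trays.png

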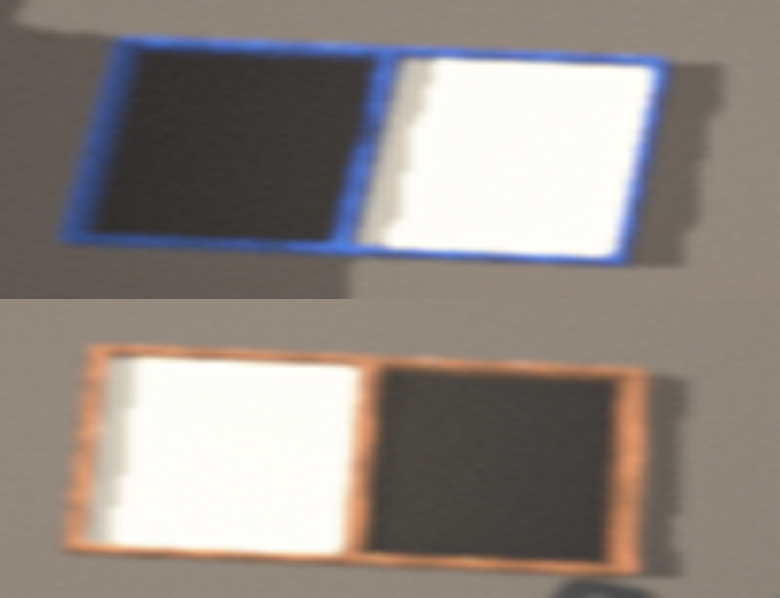

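Fingers closed to 0.196 (18 mm) with no force, so the torch isn't held. Check with the wrist camera.

```bash
python3 - <<'E'
from h import *
c=cam("wrist"); cv2.imwrite("pics/w2.png",c["image"]); print(r.read_state())
E
```

```text
{'t': 4.4, 'joint_positions': array([-7.71829903e-01,  2.14666147e-01,  1.56288259e+00,  6.23344989e-05,
        1.36397562e+00, -2.01284676e+00]), 'joint_velocities': array([ 1.97416246e-04,  1.48698320e-03, -1.19565094e-03, -2.07449010e-03,
       -3.33482038e-05, -1.29917088e-03]), 'effort': array([ 1.26268242e-04, -3.70128500e+01, -2.78662205e+01, -4.50187130e-02,
        6.06516539e-02,  2.68276852e-05]), 'eef_pos': array([ 443.78570475, -352.8912621 ,   14.60376579]), 'tcp_rot': array([4.54445159e-05, 1.64149873e-01, 9.86435409e-01, 5.58032875e-06]), 'force': array([-0.04922792, -0.94385115, -0.05789715]), 'ft_torque': array([-0.01016812,  0.01180046,  0.01431243]), 'finger_force': 0.0, 'gripper_width': 0.20226947775615434}
```

View pics/w2.png

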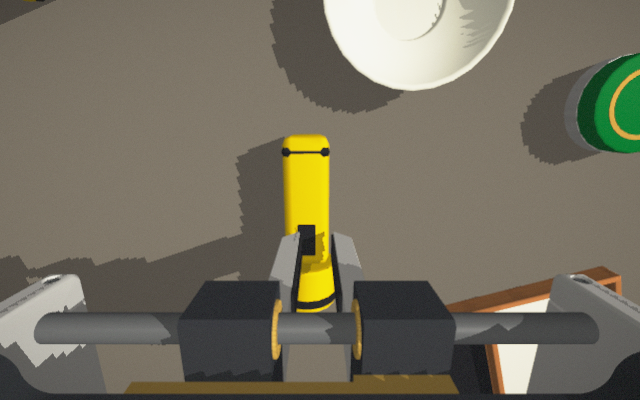

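The fingers flank the torch and it may not have contact yet; close fully and see.

```bash
python3 -m jog '[[0,0,0,0],[0,0,0,0],[0,0,0,0],[0,0,0,0],[0,0,0,0],[0,0,0,0]]' 0 20
python3 - <<'E'
from h import *
c=cam("wrist"); cv2.imwrite("pics/w3.png",cv2.resize(c["image"][110:350,180:440],None,fx=2.4,fy=2.4))
E
```

```text
t: 4.9
eef_pos: [443.8, -352.8, 14.5]
tcp_rot: [-0.0, 0.164, 0.986, 0.0]
force: [0.3, 0.3, 0.5]
gripper_width: 0.006
finger_force: 0.0
```

View pics/w3.png

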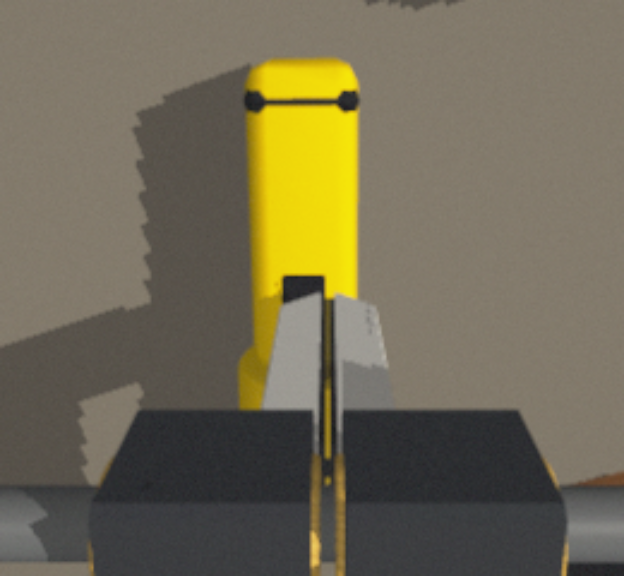

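The fingers closed above the torch, so either heights or hand geometry are off. Triangulate with several cameras to find which.

```bash
cat >> h.py <<'E'
def ray(c,px):
    u=cv2.undistortPoints(np.array([[px]],float),c["intrinsics"],np.array(c["dist_coeffs"]))[0,0]
    d=c["Rm"]@np.array([u[0],u[1],1]); return c["o"],d/np.linalg.norm(d)
def tri(rs):
    A=sum(np.eye(3)-np.outer(d,d) for o,d in rs); b=sum((np.eye(3)-np.outer(d,d))@o for o,d in rs)
    P=np.linalg.solve(A,b); return P.round(1),[round(float(np.linalg.norm(np.cross(P-o,d))),1) for o,d in rs]
E
python3 - <<'E'
from h import *
t,s,k=cam("top"),cam("scene"),cam("wrist")
T=np.eye(4);T[:3,:3]=rot([0,.16,.987,0]);T[:3,3]=[432,-358,178.2];M=T@k["tool_from_camera"]
w1=dict(k);w1["Rm"],w1["o"]=M[:3,:3],M[:3,3]
print("green top", tri([ray(t,(368,242)),ray(s,(315,182))]),tri([ray(t,(368,242)),ray(w1,(501,122))]),tri([ray(s,(315,182)),ray(w1,(501,122))]))
print("red top", tri([ray(t,(280,233)),ray(s,(370,226))]))
print("torch", tri([ray(t,(451,243)),ray(s,(264,149))]),tri([ray(t,(451,243)),ray(w1,(318,190))]),tri([ray(s,(264,149)),ray(w1,(318,190))]))
print("tail wristboth",tri([ray(w1,(319,141)),ray(k,(306,140))]))
print("robot tip expected", proj(k,[r.read_state()["eef_pos"]-[0,0,11],r.read_state()["eef_pos"]]))
cv2.imwrite("pics/s4.png",cv2.resize(s["image"][90:240,180:410],None,fx=3.4,fy=3.4,interpolation=cv2.INTER_CUBIC))
E
```

```text
green top (array([ 425.3, -129.7,   20.4]), [3.0, 3.0]) (array([ 425.4, -131.3,   30.4]), [0.1, 0.1]) (array([ 426.1, -126.2,   22.6]), [0.8, 0.8])
red top (array([440.3, 110.1,  13.6]), [2.9, 2.9])
torch (array([ 432.1, -355.1,   21.6]), [2.6, 2.6]) (array([ 433.4, -355.5,   30.4]), [1.3, 1.3]) (array([ 434.2, -353.9,   23.7]), [3.1, 3.1])
tail wristboth (array([ 378. , -336. ,   46.8]), [0.5, 0.5])
robot tip expected [[315.53569178 226.86200499]
 [315.51993458 231.9558867 ]]
```

View pics/s4.png

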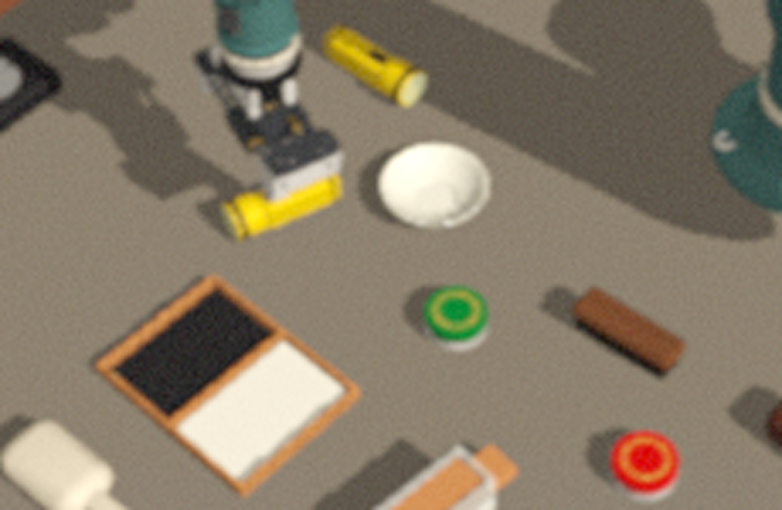

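The fingers sit above the torch although the reported TCP z is 14.6; the apparent finger gap puts the visible tips ~40 mm higher than stated. Also w1 was taken while the pose reading lagged. Recompute with the commanded pose.

```bash
python3 - <<'E'
from h import *
t,s,k=cam("top"),cam("scene"),cam("wrist")
T=np.eye(4);T[:3,:3]=rot([0,.15628,.98771,0]);T[:3,3]=[433.3,-351.8,180.6];M=T@k["tool_from_camera"]
w1=dict(k);w1["Rm"],w1["o"]=M[:3,:3],M[:3,3]
print("green top", tri([ray(t,(368,242)),ray(w1,(501,122))]),w(w1,(501,122),24),w(t,(368,242),24),w(s,(315,182),24))
print("tail edge top",tri([ray(w1,(319,147)),ray(k,(305,151))]), w(k,(305,151),34),w(w1,(319,147),34))
print("bowl left rim etc", tri([ray(w1,(378,8)),ray(t,(412,284))]))
print("woodtray corner z16", w(w1,(353,261),16),w(t,(449,203),16))
P=w(k,(305,151),34); u=np.array([np.cos(-.33),np.sin(-.33),0]); Q=P+u*57;print(Q, togo(Q))
E
```

```text
green top (array([ 423.6, -130.1,   41.4]), [0.4, 0.4]) [ 426.4794083  -120.08624639   24.        ] [ 426.24187968 -131.92495629   24.        ] [ 426.23417475 -125.16145632   24.        ]
tail edge top (array([ 374.9, -330.5,  170. ]), [1.2, 1.2]) [ 384.12106989 -339.25044299   34.        ] [ 387.01681685 -332.65548179   34.        ]
bowl left rim etc (array([ 302.7, -242.7,  107.2]), [16.0, 16.0])
woodtray corner z16 [ 549.02961713 -335.83846643   16.        ] [ 545.41170456 -355.30907315   16.        ]
[ 438.04548347 -357.72089561   34.        ] (array([  3.9,  -6.5, -19.5]), None, array([-0.77,  0.21,  1.56,  0.  ,  1.36, -2.01]))
```

```bash
python3 -m jog '[[2,-3,0,0],[2,-3.5,0,0],[0,0,0,0],[0,0,0,0],[0,0,0,0],[0,0,0,0],[0,0,0,0],[0,0,0,0],[0,0,0,0],[0,0,0,0],[0,0,0,0],[0,0,0,0]]' 1
python3 -m jog '[[0,0,1.5,0],[0,0,1.5,0],[0,0,0,0],[0,0,0,0]]'
python3 - <<'E'
from h import *
k=cam("wrist"); cv2.imwrite("pics/w5.png",k["image"])
E
```

```text
t: 6.25
eef_pos: [437.9, -357.7, 14.6]
tcp_rot: [0.0, 0.164, 0.986, 0.0]
force: [-0.3, 0.7, 0.0]
gripper_width: 0.819
finger_force: 0.0
t: 6.58
eef_pos: [437.7, -357.6, 11.3]
tcp_rot: [-0.0, 0.164, 0.986, 0.0]
force: [0.6, 0.4, 0.3]
gripper_width: 0.997
finger_force: 0.0
```

View pics/w5.png

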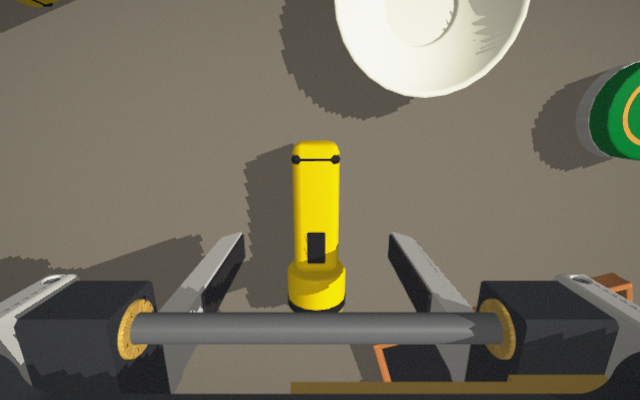

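Torch now centred (316) between the fingers (tips at 243/391, row 235). Feel downward for the surface in small steps.

```bash
for i in 1 2 3 4; do python3 -m jog '[[0,0,2,0],[0,0,2,0],[0,0,0,0],[0,0,0,0]]' | grep -E "eef|^force"; done
```

```text
eef_pos: [437.7, -357.5, 7.2]
force: [0.0, 0.0, -0.4]
eef_pos: [437.8, -357.5, 3.3]
force: [0.7, -0.5, -0.1]
eef_pos: [437.7, -357.6, -0.7]
force: [-0.5, 0.2, 0.7]
eef_pos: [437.7, -357.6, -4.7]
force: [-0.0, -0.1, -0.0]
```

```bash
for i in 1 2 3; do python3 -m jog '[[0,0,2,0],[0,0,2,0],[0,0,0,0]]' | grep -E "eef|^force"; done
python3 - <<'E'
from h import *
s=cam("scene"); cv2.imwrite("pics/s6.png",cv2.resize(s["image"][90:180,210:310],None,fx=6,fy=6,interpolation=cv2.INTER_CUBIC))
E
```

```text
eef_pos: [437.6, -357.5, -9.0]
force: [-0.2, 0.5, -0.5]
eef_pos: [437.6, -357.4, -13.0]
force: [-0.5, -0.4, 0.0]
eef_pos: [437.6, -357.4, -17.0]
force: [-0.1, 0.8, -0.6]
```

View pics/s6.png

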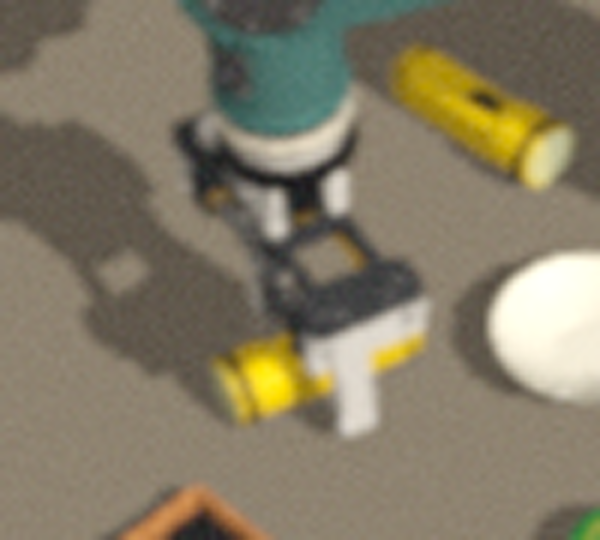

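```bash
python3 - <<'E'
from h import *
s=cam("scene"); print(proj(s,[[455,-307,z] for z in(0,10,20,30)]).round(1).tolist())
E
python3 -m jog '[[0,0,0,0],[0,0,0,0],[0,0,0,0],[0,0,0,0],[0,0,0,0],[0,0,0,0],[0,0,0,0],[0,0,0,0],[0,0,0,0],[0,0,0,0],[0,0,0,0],[0,0,0,0]]' 0 25
```

```text
[[269.3, 163.6], [269.1, 161.8], [268.9, 159.9], [268.7, 158.1]]
t: 9.82
eef_pos: [437.9, -357.7, -16.5]
tcp_rot: [0.0, 0.164, 0.986, 0.0]
force: [0.5, 0.9, -0.8]
gripper_width: 0.316
finger_force: 25.0
```

Torch gripped (30 mm, 25 N). Real fingertips lie ~27 mm behind the stated TCP: torch underside on ledge ↔ TCP z=-16.5. Lift and compute tray poses.

```bash
python3 -m jog '[[0,0,-15,0],[0,0,-30,0],[0,0,-30,0],[0,0,-25,0],[0,0,0,0],[0,0,0,0]]' | grep -E "eef|^force|width"
python3 - <<'E'
from h import *
t,s=cam("top"),cam("scene")
B=[(205,144.2),(275.6,148.8),(270.8,201.2),(198,195)];W=[(376.3,145.7),(448,151.8),(447,203.7),(373,197.9)]
D=[(180+x/2.4,90+y/2.3) for x,y in((330,133),(371,138),(354,235),(314,226))]
for n,C,z in(("blue",B,16),("wood",W,16),("disp",D,53)):
    p=np.array([w(t,q,z)[:2] for q in C]); print(n,p.round().tolist(),p.mean(0).round(1))
    e=(p[0]+p[1]-p[2]-p[3]); print(" len",np.linalg.norm(e)/2,"heading x",np.arctan2(e[1],e[0]),"wid",np.linalg.norm(p[0]+p[3]-p[1]-p[2])/2)
print(togo([600,280,60]))
# scene cross-check of wood tray: crop s4 corners
S=[(180+x/3.4,90+y/3.4) for x,y in((98,365),(214,278),(358,390),(245,494))]
p=np.array([w(s,q,16)[:2] for q in S]);print(p.round(),p.mean(0))
E
```

```text
eef_pos: [438.6, -358.4, 84.8]
force: [0.1, 0.5, -2.7]
gripper_width: 0.315
blue [[686.0, 336.0], [681.0, 135.0], [529.0, 138.0], [537.0, 341.0]] [608.3 237.7]
 len 150.47893702594828 heading x -0.027270763191429084 wid 202.51766603367935
wood [[703.0, -150.0], [694.0, -355.0], [543.0, -350.0], [551.0, -144.0]] [ 622.8 -249.7]
 len 152.0007785411795 heading x -0.03850569307103221 wid 205.3614270418971
disp [[676.0, 16.0], [672.0, -32.0], [552.0, -17.0], [561.0, 28.0]] [615.5  -1.2]
 len 118.19662471503841 heading x -0.11585727676198734 wid 46.66128918950596
(array([ 51.8, 655.2,  22.6]), None, array([-0.79,  0.16,  1.49,  0.  ,  1.5 , -2.03]))
[[ 694. -349.]
 [ 547. -340.]
 [ 554. -142.]
 [ 705. -143.]] [ 624.8495133  -243.57414973]
```

```bash
python3 -m jog '[[2.6,37,0,0],[2.6,37,0,0],[2.6,37,0,0],[2.6,37,0,0],[2.6,37,0,0],[2.6,37,0,0],[2.6,37,0,0],[2.6,37,0,0],[2.6,37,0,0],[2.6,37,0,0],[2.6,37,0,0],[2.6,37,0,0]]' >/dev/null
python3 -m jog '[[2.6,37,0,0],[2.6,37,0,0],[2.6,37,0,0],[2.6,37,0,0],[2.6,37,0,0],[2.6,37,0,0],[0,0,0,-0.1],[0,0,0,-0.1],[0,0,0,-0.1],[0,0,0,0],[0,0,0,0],[0,0,0,0]]'
python3 - <<'E'
from h import *
print(togo([609.6,287,60],np.pi/2-.027))
k=cam("wrist"); cv2.imwrite("pics/w7.png",k["image"]); print(proj(k,[w_ for w_ in [[680.5,335,16],[686,336,16]]]))
E
```

```text
t: 12.42
eef_pos: [608.5, 287.1, 81.8]
tcp_rot: [-0.001, 0.016, 1.0, -0.0]
force: [-0.2, -0.4, -1.0]
gripper_width: 0.316
finger_force: 25.0
(array([-1.2, -0. , 21.8]), np.float64(-0.005143960945814818), array([ 0.36,  0.4 ,  1.19,  0.  ,  1.56, -1.18]))
[[365.17432324 274.00437152]
 [366.09645177 278.83924097]]
```

View pics/w7.png

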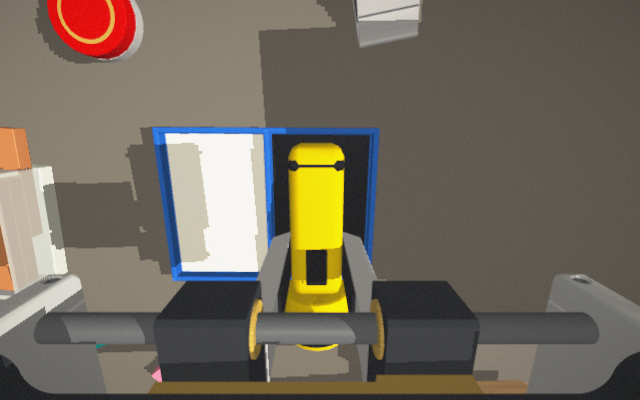

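Torch over the blue tray; tray rim corners at (154,129), (378,129), far-left (174,279), divider ends (268,129)/(264,273).

```bash
cat >> h.py <<'E'
E
python3 - <<'E'
from h import *
k=cam("wrist"); s=r.read_state()
A,B,C=[w(k,p,16) for p in((154,129),(378,129),(174,279))]
print(A,B,C,np.linalg.norm(A-B),np.linalg.norm(A-C))
u=(A-B)/np.linalg.norm(A-B); ang=np.arctan2(-u[0]*-1,-u[1]) ; print("edge heading from y:",np.arctan2((B-A)[0],(B-A)[1]))
E
```

```text
[531.99241712 145.91393725  16.        ] [538.48901438 344.91079571  16.        ] [680.53186011 139.93831786  16.        ] 199.10287655462824 148.6595915282665
edge heading from y: 0.032635141789969666
```

```bash
python3 -m jog '[[-2,2.5,20,-0.006],[0,2,20,0],[0,0,20,0],[0,0,15,0],[0,0,8,0],[0,0,0,0],[0,0,0,0],[0,0,0,0],[0,0,0,0]]' | grep -E "eef|^force"
python3 - <<'E'
from h import *
print(togo([611,291.5,-11],np.pi/2-.033))
E
```

```text
eef_pos: [612.7, 292.4, 2.7]
force: [0.2, 0.2, -2.3]
(array([ 1.7, -1. , 13.6]), np.float64(0.008968983931972652), array([ 0.36,  0.46,  1.27,  0.  ,  1.41, -1.18]))
```

```bash
python3 -m jog '[[0,0,6,0.006],[0,0,3,0],[0,0,2,0],[0,0,0,0],[0,0,0,0]]' | grep -E "eef|^force"
python3 -m jog '[[0,0,1,0],[0,0,0,0],[0,0,0,0]]' | grep -E "eef|^force"
```

```text
eef_pos: [611.2, 291.9, -10.7]
force: [-0.4, 0.3, -0.8]
eef_pos: [611.4, 292.0, -11.3]
force: [0.1, -0.1, -1.3]
```

```bash
python3 -m jog '[[0,0,1,0],[0,0,0,0],[0,0,0,0]]' | grep -E "eef|^force"
python3 -m jog '[[0,0,0,0],[0,0,0,0],[0,0,0,0],[0,0,0,0],[0,0,0,0],[0,0,0,0]]' 0.5 | grep -E "eef|^force|width"
python3 -m jog '[[0,0,-15,0],[0,0,-30,0],[0,0,-30,0],[0,0,-30,0],[0,0,-20,0],[0,0,0,0],[0,0,0,0],[0,0,0,0]]' 1| grep -E "eef|^force|width"
python3 - <<'E'
from h import *
k=cam("wrist"); cv2.imwrite("pics/w8.png",k["image"]); t=cam("top"); print(w(t,(194,231),15), togo([437,344,115]))
E
```

```text
eef_pos: [611.6, 292.1, -11.4]
force: [-1.6, -1.3, 2.6]
eef_pos: [611.4, 292.0, -12.6]
force: [-0.3, -0.3, -0.5]
gripper_width: 0.499
eef_pos: [610.5, 291.6, 110.5]
force: [0.3, 0.5, -0.9]
gripper_width: 0.993
[436.60969003 342.50356356  15.        ] (array([174.5,  47.4,  -4.9]), None, array([ 0.36,  0.39,  1.14,  0.  ,  1.61, -1.18]))
```

View pics/w8.png

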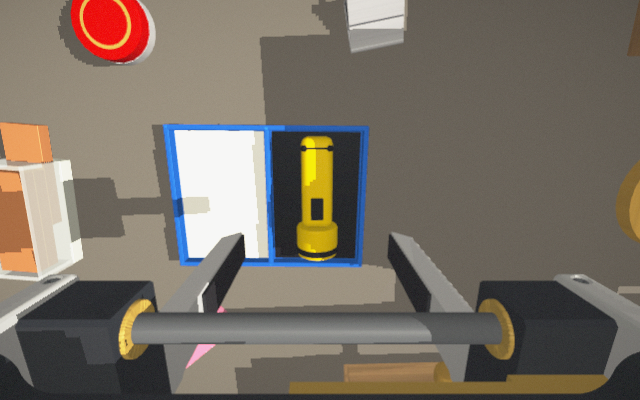

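```bash
python3 - <<'E'
from h import *
k=cam("wrist")
for n,p,z in(("front rim",(317,126),16),("back rim",(317,267),16),("front inner floor",(317,131.5),5),("tail",(317,137),20),("tail",(317,137),30),("head",(317,259),26),("head",(317,262),26)): print(n,w(k,p,z).round(1))
print(w(k,(165,126),16),w(k,(368,126),16),w(k,(181,266),16))
for q in [(374,0),(404,40),(350,50),(404,36)]: print(w(k,q,10))
E
```

```text
front rim [535.4 295.   16. ]
back rim [686.6 290.5  16. ]
front inner floor [540.9 294.8   5. ]
tail [545.7 294.7  20. ]
tail [545.3 294.7  30. ]
head [672.1 290.9  26. ]
head [675.6 290.8  26. ]
[530.85266835 146.69147625  16.        ] [536.90225865 344.67902684  16.        ] [680.87619671 139.76071057  16.        ]
[427.58449005 349.39698228  10.        ]
[460.84609297 377.83807426  10.        ]
[467.74495835 327.83158383  10.        ]
[457.50993615 377.68181029  10.        ]
```

Torch is centred (≈1.5 mm). Next the clamp, lips edge seen at (350,51)-(404,37).

```bash
python3 -m jog '[[29,8.4,0,0],[29,8.4,0,0],[29,8.4,0,0],[29,8.4,0,0],[29,8.4,0,0],[29,8.4,0,0],[0,0,0,-0.1],[0,0,0,-0.1],[0,0,0,0],[0,0,0,0],[0,0,0,0],[0,0,0,0]]'
python3 - <<'E'
from h import *
k=cam("wrist"); cv2.imwrite("pics/w9.png",cv2.resize(k["image"][100:300,190:450],None,fx=3,fy=3,interpolation=cv2.INTER_CUBIC))
E
```

```text
t: 16.5
eef_pos: [439.1, 347.3, 112.0]
tcp_rot: [-0.0, -0.084, 0.996, -0.0]
force: [0.1, 1.1, 0.4]
gripper_width: 0.998
finger_force: 0.0
```

View pics/w9.png

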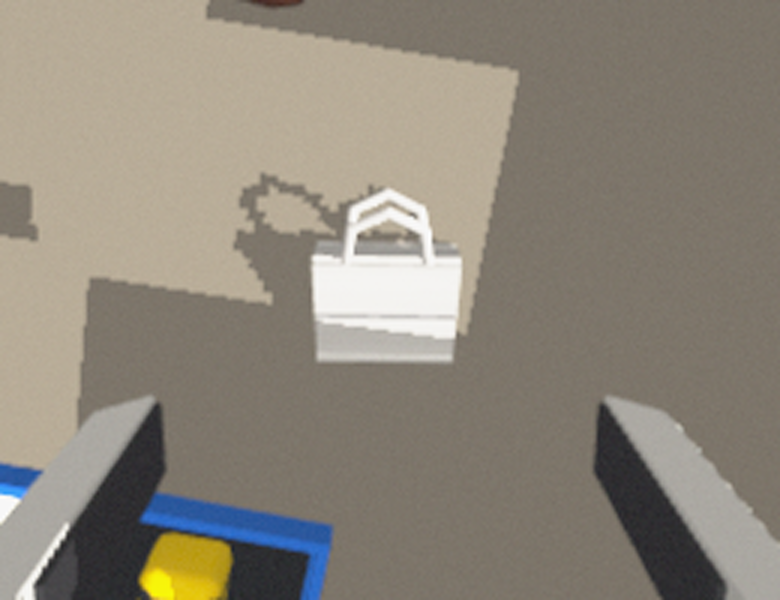

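The clamp is square to the tool: body top edge (294..344, row 185), lips row 220.

```bash
python3 - <<'E'
from h import *
k=cam("wrist"); s=r.read_state(); m=rot(s["tcp_rot"])
f=lambda p,z:(m.T@(w(k,p,z)-s["eef_pos"])).round(1)
print("lips",f((318.5,220),3),f((318.5,220),11),"ridge",f((294,185),23),f((344,185),23), "handle tip", f((319.5,163),33))
E
```

```text
lips [-27.7   3.2 109.3] [-25.    3.2 101.3] ridge [ 16.4 -21.8  89.3] [16.4 28.8 89.3] handle tip [40.   3.9 79.3]
```

```bash
python3 -m jog '[[0,3.3,25,0],[0,0,35,0],[0,0,35,0],[0,0,25,0],[0,0,7,0],[0,0,0,0],[0,0,0,0],[0,0,0,0]]' | grep -E "eef|^force"
for i in 1 2 3; do python3 -m jog '[[0,0,2,0],[0,0,0,0],[0,0,0,0]]' | grep -E "eef|^force"; done
```

```text
eef_pos: [440.3, 351.9, -11.9]
force: [0.5, 0.6, 0.2]
eef_pos: [439.1, 351.3, -15.2]
force: [-0.1, -0.5, -0.0]
eef_pos: [438.3, 350.7, -18.5]
force: [0.2, -0.7, -0.3]
eef_pos: [438.3, 350.7, -20.7]
force: [0.5, -0.7, 0.0]
```

```bash
python3 -m jog '[[0,0,2,0],[0,0,0,0],[0,0,0,0]]' | grep -E "eef|^force"
python3 -m jog '[[0,0,0,0],[0,0,0,0],[0,0,0,0],[0,0,0,0],[0,0,0,0],[0,0,0,0],[0,0,0,0],[0,0,0,0],[0,0,0,0],[0,0,0,0]]' 0 20| grep -E "eef|force|wid"
```

```text
eef_pos: [438.3, 350.7, -22.6]
force: [0.6, -0.3, -0.1]
eef_pos: [438.5, 350.7, -22.4]
force: [0.0, -0.6, -0.2]
gripper_width: 0.52
finger_force: 20.0
```

```bash
python3 -m jog '[[0,0,-15,0],[0,0,-30,0],[0,0,-35,0],[0,0,-20,0]]' >/dev/null
python3 -m jog '[[-20.3,-26.1,0,0],[-20.3,-26.1,0,0],[-20.3,-26.1,0,0],[-20.3,-26.1,0,0],[-20.3,-26.1,0,0],[-20.3,-26.1,0,0],[-20.3,-26.1,0,0],[0,0,0,0.1],[0,0,0,0.1],[0,0,0,0],[0,0,0,0],[0,0,0,0]]' | grep -E "eef|force|wid"
python3 - <<'E'
from h import *
k=cam("wrist"); cv2.imwrite("pics/w10.png",k["image"]); print(togo([609.4,194,60],np.pi/2-.033))
E
```

```text
eef_pos: [609.1, 195.1, 77.4]
force: [0.2, 0.9, 0.2]
gripper_width: 0.526
finger_force: 20.0
(array([-0.4, -1.2, 17.5]), np.float64(0.0055831516301916295), array([ 0.22,  0.32,  1.3 ,  0.  ,  1.52, -1.32]))
```

View pics/w10.png

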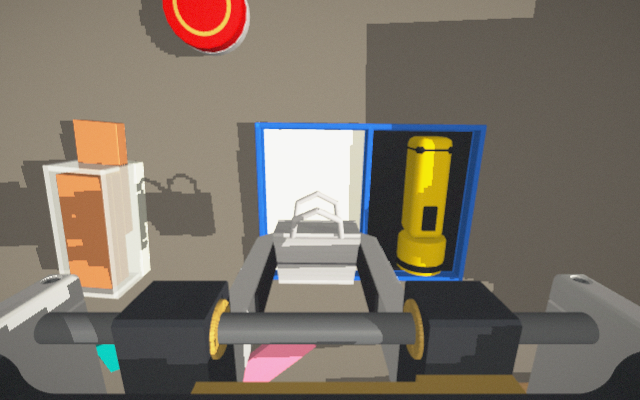

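Clamp is over the middle of the white bay (inner edges 263–366 at row 128, tool at 316). Picture quota is used, so I measure numerically from here. The block's protruding end in this view: (74,120),(125,123),(127,165),(75,162).

```bash
python3 - <<'E'
from h import *
k=cam("wrist")
p=[w(k,q,26) for q in((74,120),(125,123),(127,165),(75,162))]; print(np.round(p,1).tolist(),np.linalg.norm(p[0]-p[1]))
E
python3 -m jog '[[0,-0.5,25,0],[0,-0.5,25,0],[0,0,20,0],[0,0,13,0],[0,0,6,0],[0,0,3,0],[0,0,0,0],[0,0,0,0],[0,0,0,0]]' | grep -E "eef|^force"
python3 -m jog '[[0,0,1.5,0],[0,0,0,0],[0,0,0,0]]' | grep -E "eef|^force"
```

```text
[[523.8, -3.7, 26.0], [527.5, 38.4, 26.0], [562.4, 33.1, 26.0], [558.6, -11.4, 26.0]] 42.19201669551274
eef_pos: [610.7, 194.1, -12.6]
force: [-0.0, 1.3, -1.1]
eef_pos: [609.6, 193.9, -15.5]
force: [0.5, -0.8, -0.5]
```

```bash
python3 -m jog '[[0,0,1,0],[0,0,0,0],[0,0,0,0]]' | grep -E "eef|^force"
python3 -m jog '[[0,0,1,0],[0,0,0,0],[0,0,0,0]]' | grep -E "eef|^force"
python3 -m jog '[[0,0,1,0],[0,0,0,0],[0,0,0,0]]' | grep -E "eef|^force"
```

```text
eef_pos: [609.3, 193.8, -17.0]
force: [0.6, 0.2, -0.8]
eef_pos: [609.5, 193.8, -17.4]
force: [-0.3, 0.1, 1.5]
eef_pos: [609.6, 193.8, -17.5]
force: [-2.5, 0.4, 6.0]
```

```bash
python3 -m jog '[[0,0,-1,0],[0,0,0,0],[0,0,0,0],[0,0,0,0],[0,0,0,0]]' 0.6 | grep -E "eef|force|wid"
python3 -m jog '[[0,0,-15,0],[0,0,-30,0],[0,0,-35,0],[0,0,-25,0],[13.6,-37.6,0,0],[13.6,-37.6,0,0],[13.6,-37.6,0,0],[13.6,-37.6,0,0],[13.6,-37.6,0,0],[0,0,0,0.083],[0,0,0,0],[0,0,0,0]]' | grep -E "eef|^force|wid"
python3 -m jog '[[0,0,0,0],[0,0,0,0],[0,0,0,0]]' 1| grep -E "eef|^force|wid"
python3 - <<'E'
from h import *
k=cam("wrist"); im=k["image"]; cv2.imwrite("pics/w11.png",im)
hsv=cv2.cvtColor(im,cv2.COLOR_BGR2HSV); 
m=cv2.inRange(hsv,(5,110,120),(16,255,255)); 
n,l,st,ce=cv2.connectedComponentsWithStats(m)
for i in range(1,n):
    if st[i,4]>150:
        c=cv2.findContours((l==i).astype(np.uint8),0,1)[0][0]; print(st[i],ce[i].round(),cv2.approxPolyDP(c,4,True)[:,0].tolist())
print(w(k,(316,200),26))
print(proj(k,[[523.8,-3.7,26],[558.6,-11.4,26]]))
E
```

```text
eef_pos: [609.2, 193.8, -18.4]
force: [-0.2, -0.3, 0.3]
gripper_width: 0.606
finger_force: 0.0
eef_pos: [535.9, 7.8, 87.1]
force: [-0.8, -0.3, 0.1]
gripper_width: 0.6
eef_pos: [536.1, 9.0, 86.9]
force: [-0.1, -0.3, 0.2]
gripper_width: 0.777
[399  60  54  57 186] [425.  87.] [[432, 60], [414, 64], [401, 80], [400, 99], [415, 115], [401, 101], [400, 84], [416, 63], [429, 60], [444, 66], [451, 77], [451, 94], [439, 111], [419, 116], [441, 110], [452, 90], [449, 72]]
[ 299  195   39   40 1514] [318. 214.] [[300, 195], [300, 233], [335, 234], [337, 196]]
[   0  233  183   69 1806] [111. 256.] [[182, 280], [172, 233], [144, 235], [166, 233], [166, 238], [0, 247], [65, 248], [85, 301], [93, 294], [85, 269], [73, 261], [74, 247], [161, 241], [170, 279]]
[ 299  249   40   64 2463] [318. 280.] [[299, 249], [300, 312], [335, 312], [337, 249]]
[527.96105205  10.32034511  26.        ]
[[300.44735374 197.30380751]
 [297.00219243 233.19550393]]
```

The protruding block end is at (300–337, 195–234) in the wrist view, square to the tool.

```bash
python3 - <<'E'
from h import *
k=cam("wrist"); s=r.read_state(); m=rot(s["tcp_rot"])
f=lambda p,z:(m.T@(w(k,p,z)-s["eef_pos"])).round(1)
for p in((300,195),(337.5,195.5),(300,234),(336,235)): print(f(p,26),w(k,p,26).round(1))
E
```

```text
[ 13.  -14.2  60.9] [521.5  -3.9  26. ]
[12.5 20.4 60.9] [525.8  30.5  26. ]
[-25.4 -14.8  60.9] [559.6  -8.7  26. ]
[-26.5  19.7  60.9] [564.5  25.5  26. ]
```

```bash
python3 -m jog '[[-5,2.8,20,0.016],[0,0,25,0],[0,0,25,0],[0,0,20,0],[0,0,10,0],[0,0,4,0],[0,0,0,0],[0,0,0,0],[0,0,0,0],[0,0,0,0]]' 1 | grep -E "eef|^force|wid"
python3 -m jog '[[0,0,0,0],[0,0,0,0],[0,0,0,0],[0,0,0,0],[0,0,0,0],[0,0,0,0],[0,0,0,0],[0,0,0,0],[0,0,0,0],[0,0,0,0],[0,0,0,0],[0,0,0,0]]' 0 15 | grep -E "eef|force|wid"
```

```text
eef_pos: [542.4, 10.0, -15.3]
force: [-0.7, -1.0, -0.2]
gripper_width: 1.002
eef_pos: [541.1, 10.2, -17.0]
force: [-0.1, -0.2, -0.7]
gripper_width: 0.381
finger_force: 14.9
```

Gripped the block (35.8 mm). Slide it out along tool +x.

```bash
python3 -m jog '[[5,0,0,0],[7,0,0,0],[8,0,0,0],[8,0,0,0],[8,0,0,0],[8,0,0,0]]' | grep -E "eef|^force|wid"
python3 -m jog '[[8,0,0,0],[8,0,0,0],[8,0,0,0],[8,0,0,0],[8,0,0,0],[6,0,0,0],[0,0,0,0],[0,0,0,0]]' | grep -E "eef|force|wid"
```

```text
eef_pos: [496.3, 16.0, -16.9]
force: [-0.2, 1.5, -0.2]
gripper_width: 0.384
eef_pos: [451.8, 21.7, -16.8]
force: [0.2, -0.4, -1.1]
gripper_width: 0.38
finger_force: 14.9
```

```bash
python3 - <<'E'
from h import *
k=cam("wrist"); im=k["image"]; s=r.read_state(); mm=rot(s["tcp_rot"]); print(s["eef_pos"],s["tcp_rot"].round(3))
hsv=cv2.cvtColor(im,cv2.COLOR_BGR2HSV); m=cv2.inRange(hsv,(5,110,120),(16,255,255))
n,l,st,ce=cv2.connectedComponentsWithStats(m)
for i in range(1,n):
    if st[i,4]>150:
        c=cv2.findContours((l==i).astype(np.uint8),0,1)[0][0]; print(st[i],ce[i].round(),cv2.approxPolyDP(c,4,True)[:,0].tolist())
# wood tray target
print(togo([624,-295,70],np.pi/2-.045))
E
```

```text
[452.09791658  21.67561096 -16.75560149] [0.    0.064 0.998 0.   ]
[  145     0   240    99 17192] [262.  42.] [[145, 28], [158, 84], [168, 98], [362, 59], [381, 61], [384, 52], [379, 0], [260, 0], [152, 21]]
[ 285  227   62   86 5108] [316. 269.] [[288, 227], [289, 311], [345, 312], [345, 228]]
[ 290  344   56   28 1521] [318. 357.] [[290, 345], [292, 371], [344, 371], [344, 344]]
[106 384  22  10 179] [116. 389.] [[106, 385], [107, 392], [127, 393], [124, 384]]
(array([-211.2, -292. ,  -86.6]), np.float64(-0.08380009388240817), array([-0.08,  0.  ,  1.87,  0.  ,  1.27, -1.52]))
```

```bash
python3 -m jog '[[0,0,-15,0],[0,0,-30,0],[0,0,-30,0],[0,0,-15,0]]' >/dev/null
python3 -m jog '[[-19.9,-32.7,0,0],[-19.9,-32.7,0,0],[-19.9,-32.7,0,0],[-19.9,-32.7,0,0],[-19.9,-32.7,0,0],[-19.9,-32.7,0,0],[-19.9,-32.7,0,0],[-19.9,-32.7,0,0],[-19.9,-32.7,0,0],[0,0,0,-0.085],[0,0,0,0],[0,0,0,0]]' | grep -E "eef|^force|wid"
python3 -m jog '[[0,0,0,0],[0,0,0,0]]' | grep -E "eef|force|wid"
python3 - <<'E'
from h import *
k=cam("wrist"); im=k["image"]; cv2.imwrite("pics/w12.png",im); s=r.read_state()
hsv=cv2.cvtColor(im,cv2.COLOR_BGR2HSV); m=cv2.inRange(hsv,(5,100,90),(18,255,255))
for nm,m in(("orange",m),("dark",cv2.inRange(hsv,(0,0,0),(180,255,62))),("white",cv2.inRange(hsv,(0,0,200),(180,45,255)))):
  n,l,st,ce=cv2.connectedComponentsWithStats(m)
  for i in range(1,n):
    if st[i,4]>400:
        c=max(cv2.findContours((l==i).astype(np.uint8),0,1)[0],key=cv2.contourArea); print(nm,st[i],cv2.approxPolyDP(c,4,True)[:,0].tolist())
P=lambda x,y,z:[624.8+.999*x+.04*y, -245-.04*x+y, z]
print(proj(k,[P(a*76,b*101,16) for a,b in((-1,1),(-1,-1),(1,-1),(1,1))]).round())
E
```

```text
eef_pos: [591.7, -293.3, 72.2]
force: [-0.5, 0.2, 0.1]
gripper_width: 0.383
eef_pos: [591.7, -292.1, 73.5]
force: [0.8, 0.5, -0.8]
gripper_width: 0.379
finger_force: 14.9
orange [ 253  157  229  131 4499] [[253, 160], [259, 255], [266, 241], [264, 165], [361, 165], [359, 234], [365, 238], [370, 164], [468, 164], [453, 278], [463, 286], [480, 159]]
orange [ 279  226   76   87 5350] [[288, 227], [288, 297], [281, 298], [279, 308], [354, 308], [346, 297], [345, 227]]
orange [ 290  344   56   29 1534] [[290, 345], [293, 372], [344, 370], [345, 344]]
dark [ 264  166   97   72 5917] [[264, 166], [267, 237], [288, 225], [342, 224], [358, 232], [360, 166]]
dark [347 243  15  70 602] [[347, 243], [347, 297], [361, 312], [361, 291]]
dark [271 244  17  69 613] [[284, 244], [271, 292], [272, 312], [277, 312], [279, 298], [287, 297]]
dark [ 142  281  107   39 3190] [[142, 319], [232, 319], [248, 281], [176, 281]]
dark [ 376  281  117  100 5231] [[490, 318], [456, 281], [383, 282], [382, 299], [387, 297], [394, 309], [397, 352], [389, 360], [379, 345], [376, 380], [387, 380], [389, 373], [483, 373], [491, 325], [485, 326], [483, 347], [469, 349], [465, 363], [399, 366], [400, 320]]
dark [   0  345  640   55 8165] [[0, 355], [0, 399], [639, 399], [639, 352], [624, 359], [602, 386], [590, 392], [161, 394], [168, 380], [256, 380], [253, 345], [243, 360], [148, 362], [148, 395], [50, 394], [29, 385]]
white [  366   165   102   116 10353] [[371, 165], [366, 242], [382, 278], [451, 279], [467, 166]]
white [   0  276   83   58 1454] [[79, 279], [70, 276], [0, 319], [2, 332], [32, 313], [35, 319], [54, 311], [79, 288], [81, 294]]
[[484. 160.]
 [256. 161.]
 [264. 310.]
 [462. 309.]]
```

```bash
python3 -m jog '[[0,-2,20,0],[0,-2,20,0],[0,0,20,0],[0,0,14,0],[0,0,8,0],[0,0,4,0],[0,0,0,0],[0,0,0,0],[0,0,0,0]]' | grep -E "eef|^force"
for i in 1 2 3; do python3 -m jog '[[0,0,2,0],[0,0,0,0],[0,0,0,0]]' | grep -E "eef|^force"; done
```

```text
eef_pos: [592.5, -297.6, -11.2]
force: [0.2, -0.0, 0.2]
eef_pos: [591.7, -297.3, -14.5]
force: [0.1, 0.5, 0.2]
eef_pos: [591.3, -297.1, -17.2]
force: [0.7, 1.1, 0.2]
eef_pos: [591.3, -297.0, -19.2]
force: [-1.0, -0.1, 0.2]
```

```bash
python3 -m jog '[[0,0,2,0],[0,0,0,0],[0,0,0,0]]' | grep -E "eef|^force"; for i in 1 2 3 ; do python3 -m jog '[[0,0,1,0],[0,0,0,0],[0,0,0,0]]' | grep -E "eef|^force"; done
```

```text
eef_pos: [591.7, -297.3, -19.6]
force: [-2.4, 1.3, 5.9]
eef_pos: [591.7, -297.2, -19.6]
force: [-3.1, 2.1, 8.7]
eef_pos: [591.7, -297.3, -19.6]
force: [-5.1, 2.8, 12.5]
eef_pos: [591.8, -297.3, -19.7]
force: [-6.1, 3.7, 15.0]
```

Tips touched the tray floor at TCP −19.6, block ~6 mm above it. Back off, release, and check.

```bash
python3 -m jog '[[0,0,-3.5,0],[0,0,0,0],[0,0,0,0]]' | grep -E "eef|^force"
python3 -m jog '[[0,0,0,0],[0,0,0,0],[0,0,0,0],[0,0,0,0],[0,0,0,0]]' 0.55 | grep -E "eef|force|wid"
python3 -m jog '[[0,0,-15,0],[0,0,-30,0],[0,0,-30,0],[0,0,-20,0],[30,0,-10,0],[30,0,0,0],[0,0,0,0],[0,0,0,0],[0,0,0,0]]' 1| grep -E "eef|^force|wid"
python3 -m jog '[[0,0,0,0],[0,0,0,0]]' | grep -E "eef|wid"
cat > m.py <<'E'
from h import *
def comps(k,rng,a=400):
  hsv=cv2.cvtColor(k["image"],cv2.COLOR_BGR2HSV); n,l,st,ce=cv2.connectedComponentsWithStats(cv2.inRange(hsv,*rng))
  for i in range(1,n):
    if st[i,4]>a:
        c=max(cv2.findContours((l==i).astype(np.uint8),0,1)[0],key=cv2.contourArea); yield st[i].tolist(),cv2.minAreaRect(c),cv2.approxPolyDP(c,4,True)[:,0].tolist()
ORANGE=((5,100,90),(18,255,255)); DARK=((0,0,0),(180,255,62)); WHITE=((0,0,200),(180,45,255))
E
python3 - <<'E'
from m import *
k=cam("wrist"); cv2.imwrite("pics/w13.png",k["image"])
for q in(ORANGE,DARK,WHITE):
  for x in comps(k,q): print(x)
  print()
E
```

```text
eef_pos: [592.2, -297.6, -19.6]
force: [-0.3, -0.2, 5.0]
eef_pos: [592.1, -299.3, -19.5]
force: [-0.6, -3.5, 5.4]
gripper_width: 0.55
finger_force: 2.6
eef_pos: [531.6, -294.0, 83.5]
force: [0.3, 0.1, 0.5]
gripper_width: 0.995
eef_pos: [532.3, -294.4, 83.9]
gripper_width: 0.995
([264, 215, 208, 98, 4008], ((367.5, 263.5), (97.0, 207.0), 90.0), [[264, 219], [269, 312], [276, 311], [273, 224], [361, 224], [359, 311], [364, 312], [371, 222], [459, 223], [452, 283], [461, 293], [471, 219], [464, 215]])
([297, 245, 37, 68, 2442], ((315.0, 278.5), (67.0, 36.0), 90.0), [[298, 246], [299, 311], [333, 312], [333, 246]])
([270, 344, 168, 7, 885], ((353.49993896484375, 346.9999694824219), (166.99996948242188, 5.999999046325684), -0.0), [[270, 345], [437, 349], [434, 344]])

([273, 225, 89, 89, 5003], ((317.0, 269.0), (88.0, 88.0), 90.0), [[273, 225], [277, 312], [298, 312], [296, 245], [331, 243], [334, 312], [357, 312], [361, 225]])
([201, 235, 44, 78, 1213], ((223.9257049560547, 273.1959533691406), (20.223148345947266, 84.42774200439453), 27.89727020263672), [[242, 235], [201, 295], [207, 312
[... 573 characters left out ...]
[509, 360], [500, 360], [484, 344], [472, 344], [465, 380], [506, 380], [509, 373], [604, 373], [618, 330], [613, 318], [556, 281]])
([0, 333, 640, 67, 12176], ((319.5, 365.9999694824219), (65.99998474121094, 638.9998779296875), 90.0), [[0, 355], [0, 399], [639, 399], [639, 352], [624, 359], [602, 386], [583, 394], [174, 395], [168, 389], [161, 345], [148, 345], [132, 360], [92, 360], [87, 346], [75, 347], [56, 333], [17, 335], [31, 386]])

([326, 0, 74, 13, 640], ((362.5, 6.0), (12.0, 73.0), 90.0), [[326, 0], [358, 12], [399, 0]])
([366, 224, 93, 88, 4519], ((412.0, 267.5), (87.0, 92.0), 90.0), [[370, 225], [366, 311], [415, 311], [387, 257], [392, 231], [411, 237], [450, 282], [458, 225]])
```

```bash
python3 - <<'E'
from m import *
k=cam("wrist")
for p,z in(((317,225),5),((317,219),16),((265,219),16),((471,219),16),((297.5,246),17),((333.5,246),17),((298.5,311),17),((333.5,311),17),((277,311),5),((357.5,311),5)): print(p,w(k,p,z).round(1))
t=cam("top")
for x in comps(t,ORANGE,60): 
  print(x)
H=((0,150,120),(4,255,255)); 
for x in list(comps(t,H,60))+list(comps(t,((172,150,120),(180,255,255)),60)): print("red",x)
for x in comps(t,((45,100,60),(75,255,255)),60): print("green",x)
E
```

```text
(317, 225) [ 555.2 -293.9    5. ]
(317, 219) [ 545.1 -293.5   16. ]
(265, 219) [ 542.9 -343.9   16. ]
(471, 219) [ 551.7 -144.1   16. ]
(297.5, 246) [ 572.1 -314.    17. ]
(333.5, 246) [ 573.7 -278.4   17. ]
(298.5, 311) [ 646.4 -317.5   17. ]
(333.5, 311) [ 648.  -280.4   17. ]
(277, 311) [ 653.8 -342.4    5. ]
(357.5, 311) [ 657.7 -253.5    5. ]
([139, 0, 501, 24, 5345], ((389.0, 11.5), (23.0, 500.0), 90.0), [[139, 0], [639, 23], [639, 0]])
([137, 48, 83, 58, 1553], ((182.78756713867188, 84.79547119140625), (47.56785202026367, 81.10785675048828), 68.86017608642578), [[219, 66], [212, 48], [207, 80], [137, 78], [206, 83], [139, 84], [150, 96], [167, 97], [177, 105], [182, 97], [215, 97]])
([598, 97, 42, 164, 5245], ((618.5, 178.5), (163.0, 41.0), 90.0), [[614, 97], [608, 101], [615, 109], [606, 127], [623, 131], [598, 137], [611, 147], [607, 153], [599, 150], [607, 252], [639, 260], [639, 97]])
([536, 117, 55, 47, 1390], ((560.1971435546875, 145.52365112304688), (45.550289154052734, 47.51608657836914), 51.8427734375), [[568, 117], [552, 123], [538, 141], [542, 160], [557, 163], [588
[... 1686 characters left out ...]
21.0), 90.0), [[274, 222], [269, 237], [285, 241], [287, 225]])
red ([273, 226, 12, 12, 117], ((278.5, 231.5), (11.0, 11.0), 90.0), [[276, 226], [273, 234], [281, 237], [284, 230]])
green ([563, 96, 58, 55, 910], ((592.5752563476562, 123.31744384765625), (56.67110061645508, 52.944427490234375), 9.865806579589844), [[567, 105], [567, 138], [580, 148], [583, 140], [607, 150], [585, 137], [620, 129], [581, 132], [612, 107], [576, 130], [590, 96], [577, 125]])
green ([357, 232, 22, 21, 127], ((367.5, 242.0), (20.0, 21.0), 90.0), [[364, 232], [358, 246], [371, 252], [378, 239]])
green ([362, 236, 13, 12, 125], ((368.0, 241.5), (11.0, 12.0), 90.0), [[365, 236], [363, 245], [371, 247], [374, 240]])
```

Block lies centred within ~2 mm. Now to the red tin.

```bash
python3 -m jog '[[10,36.3,0,0],[10,36.3,0,0],[10,36.3,0,0],[10,36.3,0,0],[10,36.3,0,0],[10,36.3,0,0],[10,36.3,0,0],[10,36.3,0,0],[10,36.3,0,0],[10,36.3,0,0],[10,36.3,0,0],[0,0,0,0]]' >/dev/null
python3 -m jog '[[0,0,0,0],[0,0,0,0],[0,0,0,0]]'
python3 - <<'E'
from m import *
k=cam("wrist"); s=r.read_state(); m=rot(s["tcp_rot"])
hsv=cv2.cvtColor(k["image"],cv2.COLOR_BGR2HSV)
M=cv2.inRange(hsv,(0,120,90),(22,255,255))|cv2.inRange(hsv,(170,120,90),(180,255,255))
n,l,st,ce=cv2.connectedComponentsWithStats(M)
for i in range(1,n):
  if st[i,4]>500:
    c=max(cv2.findContours((l==i).astype(np.uint8),0,1)[0],key=cv2.contourArea); e=cv2.minAreaRect(c); P=w(k,e[0],24)
    print(st[i],e,P.round(1),(m.T@(P-s["eef_pos"])).round(1))
E
```

```text
t: 34.13
eef_pos: [439.6, 108.2, 84.6]
tcp_rot: [0.0, 0.023, 1.0, -0.0]
force: [-0.8, -0.4, 0.8]
gripper_width: 1.0
finger_force: 0.0
[ 398   18  170   74 8644] ((482.62371826171875, 54.77834701538086), (167.4180450439453, 67.43037414550781), 2.602562189102173) [315.1 250.6  24. ] [131.  136.8  60.5]
[ 121   65  144   59 6583] ((192.61471557617188, 94.26229858398438), (48.255558013916016, 141.14523315429688), 84.80557250976562) [334.4   9.2  24. ] [ 100.6 -103.4   60.6]
[ 288  177   67   65 3129] ((320.7743225097656, 209.11505126953125), (64.72159576416016, 64.62752532958984), 41.18592834472656) [440.4 113.   24. ] [-0.5  5.1 60.6]
[118 299  36  61 715] ((133.88462829589844, 328.5769348144531), (30.594118118286133, 62.757164001464844), 11.309932708740234) [562.5 -89.2  24. ] [-131.8 -191.3   60.6]
[480 299  36  61 995] ((498.713134765625, 328.8741760253906), (62.56271743774414, 30.644145965576172), 79.99201965332031) [580.6 295.   24. ] [-132.2  193.4   60.5]
[ 205  347   33   47 1463] ((221.0, 370.0), (46.0, 32.0), 90.0) [620.1  -4.5  24. ] [-185.4 -104.    60.6]
[ 291  375  318   19 4199] ((449.5, 384.0), (18.0, 317.0), 90.0) [651.1 248.6  24. ] [-204.8  150.2   60.5]
```

```bash
python3 -m jog '[[0,2.4,20,0],[0,2.4,25,0],[0,0,25,0],[0,0,20,0],[0,0,10,0],[0,0,4.5,0],[0,0,0,0],[0,0,0,0],[0,0,0,0],[0,0,0,0]]' | grep -E "eef|^force"
python3 -m jog '[[0,0,0,0],[0,0,0,0],[0,0,0,0],[0,0,0,0],[0,0,0,0],[0,0,0,0],[0,0,0,0],[0,0,0,0],[0,0,0,0],[0,0,0,0]]' 0.4 20 | grep -E "eef|force|wid"
```

```text
eef_pos: [440.7, 114.1, -18.5]
force: [-0.1, -0.3, -0.1]
eef_pos: [439.3, 113.9, -19.9]
force: [-0.4, -0.7, 1.2]
gripper_width: 0.655
finger_force: 20.0
```

```bash
python3 -m jog '[[0,0,-15,0],[0,0,-30,0],[0,0,-30,0],[0,0,-20,0]]' >/dev/null
python3 -m jog '[[-22.2,-33.7,0,0],[-22.2,-33.7,0,0],[-22.2,-33.7,0,0],[-22.2,-33.7,0,0],[-22.2,-33.7,0,0],[-22.2,-33.7,0,0],[-22.2,-33.7,0,0],[-22.2,-33.7,0,0],[-22.2,-33.7,0,0],[0,0,0,0],[0,0,0,0],[0,0,0,0]]' >/dev/null
python3 -m jog '[[0,0,0,0],[0,0,0,0]]' 
python3 - <<'E'
from m import *
k=cam("wrist"); cv2.imwrite("pics/w14.png",k["image"])
for q in(ORANGE,WHITE,DARK):
  for x in comps(k,q,600): print(x)
  print()
E
```

```text
t: 37.35
eef_pos: [625.4, -196.2, 75.6]
tcp_rot: [0.0, 0.021, 1.0, 0.0]
force: [0.1, -0.6, -0.1]
gripper_width: 0.652
finger_force: 20.0
([139, 124, 235, 158, 5678], ((256.0, 202.5), (157.0, 234.0), 90.0), [[139, 126], [163, 280], [219, 281], [224, 272], [173, 271], [155, 131], [253, 131], [263, 232], [261, 132], [363, 130], [364, 238], [372, 125]])
([528, 133, 62, 116, 3373], ((558.3679809570312, 190.96226501464844), (29.53251838684082, 124.44865417480469), 15.945395469665527), [[589, 135], [560, 133], [528, 247], [555, 247]])
([180, 159, 54, 105, 4480], ((206.7920684814453, 211.42079162597656), (107.06600189208984, 44.47816467285156), 84.2894058227539), [[180, 161], [193, 261], [229, 263], [233, 250], [224, 160]])

([518, 126, 101, 143, 1705], ((568.0484619140625, 197.01348876953125), (61.925537109375, 155.90289306640625), 15.549805641174316), [[618, 130], [556, 126], [518, 264], [573, 267]])
([263, 132, 101, 106, 7831], ((313.0, 184.5), (105.0, 100.0), 90.0), [[263, 132], [269, 237], [283, 214], [307, 202], [340, 208], [360, 232], [362, 132]])
([0, 276, 78, 62, 1147], ((38.0147094
[... 1113 characters left out ...]
17, 39, 3133], ((145.0, 300.0), (38.0, 116.0), 90.0), [[87, 319], [177, 319], [203, 282], [132, 281]])
([416, 281, 133, 100, 7886], ((482.0, 330.5), (99.0, 132.0), 90.0), [[427, 282], [424, 305], [434, 297], [443, 306], [450, 348], [446, 359], [438, 360], [420, 344], [416, 380], [440, 380], [442, 373], [537, 373], [547, 325], [481, 329], [478, 356], [457, 366], [451, 361], [456, 319], [535, 320], [545, 319], [500, 281]])
([0, 344, 640, 56, 9862], ((319.5, 371.4999694824219), (54.99999237060547, 638.9998779296875), 90.0), [[0, 355], [0, 399], [639, 399], [639, 352], [587, 393], [219, 395], [212, 344], [206, 344], [196, 359], [185, 356], [181, 363], [92, 360], [99, 394], [50, 394], [29, 385]])
```

```bash
python3 - <<'E'
from m import *
k=cam("wrist"); s=r.read_state(); m=rot(s["tcp_rot"])
f=lambda p,z:(w(k,p,z).round(1),(m.T@(w(k,p,z)-s["eef_pos"])).round(1))
for n,p,z in(("A",(139,126),16),("B",(372.5,125),16),("C",(163,281),16),("b1",(179.5,160.5),17),("b2",(224.5,160),17),("b3",(192.5,262.5),17),("divL",(253,131),16),("divR",(261.5,131),16),("Rin",(362.5,131),16)): print(n,*f(p,z))
E
```

```text
A [ 544.4 -345.5   16. ] [  74.8 -152.3   59.8]
B [ 552.2 -143.9   16. ] [75.5 49.5 59.7]
C [ 694.1 -351.9   16. ] [ -75.  -152.4   59.9]
b1 [ 575.3 -315.    17. ] [  45.2 -120.5   58.8]
b2 [ 576.6 -275.    17. ] [ 45.6 -80.5  58.8]
b3 [ 674.7 -318.8   17. ] [ -54.2 -120.1   58.9]
divL [ 552.8 -247.5   16. ] [ 70.6 -54.   59.8]
divR [ 553.1 -240.1   16. ] [ 70.6 -46.6  59.8]
Rin [ 556.9 -152.5   16. ] [70.5 41.  59.8]
```

Tray bay centre is at tool (0,−2.5). The bay is tight across the fingers (93 mm), so I turn the gripper 90° to release along the long side.

```bash
python3 -m jog '[[0,-2.5,0,0],[0,0,0,0.12],[0,0,0,0.12],[0,0,0,0.12],[0,0,0,0.12],[0,0,0,0.12],[0,0,0,0.12],[0,0,0,0.12],[0,0,0,0.12],[0,0,0,0.12],[0,0,0,0.12],[0,0,0,0.12]]' | grep -E "eef|rot"
python3 -m jog '[[0,0,0,0.12],[0,0,0,0.12],[0,0,0,0],[0,0,0,0],[0,0,0,0]]' | grep -E "eef|rot|wid"
python3 - <<'E'
from m import *
print(togo([625.3,-198.7,-14.5],-.042))
E
```

```text
eef_pos: [625.5, -200.0, 75.4]
tcp_rot: [0.0, 0.632, 0.775, 0.0]
eef_pos: [625.5, -200.1, 75.3]
tcp_rot: [0.0, 0.718, 0.696, 0.0]
gripper_width: 0.654
(array([ 1.4, -0.3, 89.8]), np.float64(0.011751109717921038), array([-0.4 ,  0.36,  1.25,  0.  ,  1.53, -0.37]))
```

```bash
python3 -m jog '[[1,0,20,0.01],[0,0,25,0],[0,0,20,0],[0,0,12,0],[0,0,6,0],[0,0,3,0],[0,0,0,0],[0,0,0,0],[0,0,0,0]]' | grep -E "eef|^force"
for i in 1 2 3; do python3 -m jog '[[0,0,1,0],[0,0,0,0],[0,0,0,0]]' | grep -E "eef|^force"; done
```

```text
eef_pos: [626.8, -199.7, -9.2]
force: [-0.8, -0.7, -0.4]
eef_pos: [625.9, -199.4, -11.4]
force: [0.5, 0.3, -1.0]
eef_pos: [625.5, -199.2, -13.1]
force: [-0.6, 0.8, -0.0]
eef_pos: [625.5, -199.2, -14.1]
force: [-0.3, 0.0, -0.9]
```

```bash
for i in 1 2; do python3 -m jog '[[0,0,0.8,0],[0,0,0,0],[0,0,0,0]]' | grep -E "eef|^force"; done
python3 -m jog '[[0,0,0,0],[0,0,0,0],[0,0,0,0],[0,0,0,0],[0,0,0,0]]' 0.85 | grep -E "eef|force|wid"
python3 -m jog '[[0,0,-15,0],[0,0,-30,0],[0,0,-30,0],[0,0,-30,0],[0,0,-30,0],[0,0,0,0],[0,0,0,0],[0,0,0,0],[0,0,0,0]]' 1| grep -E "eef|^force|wid"
python3 - <<'E'
from m import *
k=cam("wrist"); cv2.imwrite("pics/w15.png",k["image"]); s=r.read_state(); m=rot(s["tcp_rot"])
hsv=cv2.cvtColor(k["image"],cv2.COLOR_BGR2HSV)
M=cv2.inRange(hsv,(0,120,90),(22,255,255))|cv2.inRange(hsv,(170,120,90),(180,255,255))
n,l,st,ce=cv2.connectedComponentsWithStats(M)
for i in range(1,n):
  if st[i,4]>500:
    c=max(cv2.findContours((l==i).astype(np.uint8),0,1)[0],key=cv2.contourArea); e=cv2.minAreaRect(c)
    print(st[i],np.round(e[0]),w(k,e[0],29).round(1),cv2.approxPolyDP(c,4,True)[:,0].tolist())
t=cam("top"); M=cv2.inRange(cv2.cvtColor(t["image"],cv2.COLOR_BGR2HSV),(45,100,60),(75,255,255))
E
```

```text
eef_pos: [625.6, -199.3, -14.8]
force: [-0.3, 0.2, -0.7]
eef_pos: [625.6, -199.3, -14.8]
force: [-1.3, 0.6, 4.2]
eef_pos: [625.5, -199.2, -15.9]
force: [-0.5, -0.2, -1.2]
gripper_width: 0.851
finger_force: 0.0
eef_pos: [624.4, -198.8, 116.8]
force: [0.1, -0.4, 0.3]
gripper_width: 1.0
[ 244  148  149  164 4245] [318. 230.] [ 624.3 -229.2   29. ] [[244, 149], [254, 311], [381, 311], [392, 150]]
[ 289  173   59   59 2741] [318. 202.] [ 625.5 -199.3   29. ] [[314, 173], [294, 185], [289, 209], [303, 228], [324, 231], [343, 218], [347, 200], [338, 181]]
[ 616  196   24  110 1367] [627. 250.] [ 953.8 -267.    29. ] [[639, 196], [616, 287], [639, 305]]
[ 278  263   89   34 2873] [322. 280.] [ 626.3 -288.4   29. ] [[365, 265], [279, 265], [279, 296], [364, 295]]
[117 299  36  60 960] [133. 328.] [ 404.5 -342.1   29. ] [[145, 299], [134, 300], [120, 320], [117, 346], [123, 358], [136, 356], [146, 345], [131, 344], [127, 330], [136, 312], [152, 310]]
[481 299  36  61 968] [499. 329.] [ 828.8 -359.9   29. ] [[487, 299], [481, 310], [495, 311], [504, 328], [503, 342], [487, 346], [508, 359], [516, 341], [512, 320], [501, 302]]
[ 290  374  319   20 4256] [449. 384.] [ 776.6 -436.8   29. ] [[608, 378], [510, 374], [507, 381], [291, 382], [290, 392], [570, 393], [591, 390]]
```

```bash
python3 - <<'E'
from m import *
t=cam("top"); a=cv2.imread("pics/top0.png").astype(int); b=t["image"].astype(int)
d=(np.abs(a-b).max(2)>40).astype(np.uint8)
for n,(x0,y0,x1,y1) in dict(white=(240,148,274,201),dark=(203,146,237,197),green=(352,226,384,258),disp=(305,145,340,208)).items():
    ys,xs=np.nonzero(d[y0:y1,x0:x1])
    if len(xs): c=(x0+(xs.min()+xs.max())/2,y0+(ys.min()+ys.max())/2); print(n,len(xs),(x0+xs.min(),x0+xs.max(),y0+ys.min(),y0+ys.max()),w(t,c,16).round(),w(t,(x0+np.median(xs),y0+np.median(ys)),16).round())
    else: print(n,0)
k=cam("wrist"); T=np.eye(4);T[:3,:3]=rot([0,.021,.99978,0]);T[:3,3]=[625.4,-196.2,75.6];M=T@k["tool_from_camera"];k["Rm"],k["o"]=M[:3,:3],M[:3,3]
for z in(38,50):
    p=[w(k,q,z) for q in((589,135),(560,133),(528,247),(555,247))]; print(z,np.linalg.norm(p[0]-p[3]),np.linalg.norm(p[1]-p[2]),np.round(p,0)[:,:2].tolist())
E
```

```text
white 308 (np.int64(244), np.int64(271), np.int64(166), np.int64(182)) [605. 181.  16.] [608. 179.  16.]
dark 600 (np.int64(209), np.int64(227), np.int64(147), np.int64(193)) [612. 292.  16.] [612. 294.  16.]
green 569 (np.int64(352), np.int64(383), np.int64(226), np.int64(257)) [ 429. -131.   16.] [ 435. -119.   16.]
disp 448 (np.int64(311), np.int64(335), np.int64(151), np.int64(205)) [601.  -3.  16.] [558.   3.  16.]
38 96.96466688663965 98.51871975815114 [[566.0, 24.0], [564.0, 1.0], [662.0, -10.0], [663.0, 14.0]]
50 92.1672809336984 93.64444609285762 [[565.0, 14.0], [563.0, -9.0], [656.0, -19.0], [657.0, 3.0]]
```

```bash
python3 - <<'E'
from workcell import ticket,r
print(r.read_state()["t"],ticket.close_job())
E
```

```text
the job is handed in; nothing more can be done
42.2333 None
```

The job is handed in at 42.2 s: both trays are made up and the remaining blocks have dropped in the dispenser, but the cedar block lies about 4 mm off-centre lengthways, the clamp's final position was checked only roughly, and the green tin was not moved, though the arm hid it in the last picture.

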